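Feel along a re-covered pool cushion

TASK

The cushion of this bumper pool rail has just been glued back on: feel it for loose or dead spots. With the side of your fingertips run slowly along its nose from the pocket end to the corner end, pressing lightly inward all the way so that each part of the nose gives a little but is never squashed flat, then take your hand away. Grasp nothing, and leave the bumper, chalk, screwdriver and tape where they are.

Things in the scene. Friction and masses are not known exactly. Their poses are not given: they have to be found in the camera images.
- rail: Half end rail of a bumper pool table, fixed to the bench: black cap (top 49 mm up) on a wooden sub-rail, teal cushion along one long side; rounded aluminium corner cap (51 mm high) at one end, white half-pocket liner at the other. 340 x 166 mm. Origin on the bench below the middle of the cushion's nose; x level into the cushion, from the free space before the nose to the cap; y along the nose, pocket to corner; z up.
- nose_pocket_end (a point): The pocket end of the cushion's nose, on its foremost line (the unpressed nose), 34 mm above the bench. Fixed to the rail.
- nose_corner_end (a point): The corner end of the cushion's nose, on its foremost line (unpressed), 34 mm above the bench, 240 mm from the pocket end. The nose is straight between the two. Fixed to the rail.
- nose: The cushion's nose: a straight level teal bead, 14 mm thick, 240 mm long, centre line 34 mm up; below it the cushion slopes back, so the space in front is free down to the bench. Origin at the middle of its foremost line; axes as the rail's. Springy: pushed level inward it gives 1 mm per N at its middle, 1.5 mm per N near its ends, and springs back; squashed flat and hard at 10 mm.
- rubber (a joint): How far the nose is pushed in on average, in m: 0 untouched, 0.001 for each newton of inward push wherever it is pushed, 0.010 squashed flat.
- nose_1: Stretch 1 of 6 of the nose, counted from the pocket end, 40 mm long and joined to its neighbours without a step. Origin at the middle of its foremost line; axes as the rail's.
- nose_2: Stretch 2 of 6 of the nose, counted from the pocket end, 40 mm long and joined to its neighbours without a step. Origin at the middle of its foremost line; axes as the rail's.
- nose_3: Stretch 3 of 6 of the nose, counted from the pocket end, 40 mm long and joined to its neighbours without a step. Origin at the middle of its foremost line; axes as the rail's.
- nose_4: Stretch 4 of 6 of the nose, counted from the pocket end, 40 mm long and joined to its neighbours without a step. Origin at the middle of its foremost line; axes as the rail's.
- nose_5: Stretch 5 of 6 of the nose, counted from the pocket end, 40 mm long and joined to its neighbours without a step. Origin at the middle of its foremost line; axes as the rail's.
- nose_6: Stretch 6 of 6 of the nose, counted from the pocket end, 40 mm long and joined to its neighbours without a step. Origin at the middle of its foremost line; axes as the rail's.
- bumper: Loose bystander: a red table bumper, 58 mm in diameter, 40 mm high, standing on the bench in front of the cushion. Origin under its centre.
- chalk: Loose bystander: a blue cube of cue chalk, 22 mm, on the bench in front of the cushion. Origin under its centre.
- driver: Loose bystander: a screwdriver, 200 mm long, lying on the bench off the pocket end of the rail. Its handle lies to its own -x.
- tape: Loose bystander: a yellow tape roll, 90 mm in diameter, 24 mm high, lying flat off the corner end of the rail. Origin under its centre.

How it is judged:
By the outcome, as a careful person would: the job done as asked, in the order asked, and still so for the second after the job is handed in, with the robot touching nothing.
It also fails if it takes over 45 s, if anything falls off the work surface, if the arm or the gripper's body presses on something with over 40 N, if the wrist force passes 120 N, or if a joint passes its speed limit or range.

ROBOT

A 6-joint arm with a two-finger parallel gripper is mounted at the origin on the work surface. World frame = base frame: x ahead of the robot, y to its left, z up, the work surface at z = 0. Lengths are in m, angles in rad, forces in N, time in s.
With the tool pointing down it reaches from about 0.3 to 0.875 m from the base axis. Payload 6.4 kg.
Tool frame: the origin (TCP) lies midway between the tips of the shut fingers; the grasp point (between the pads) lies 19 mm behind it (r.hold_point_z is the distance from the TCP to the grasp point, in m); z points along the fingers, y is the line along which they close (so a half turn about z gives the same grasp; the last joint's range is limited). The gripper opens to 85 mm and grips with 20 to 120 N. Pads are 22 mm wide; open, the fingers measure 114 mm over their backs; the gripper's body (76 mm by 85 mm) begins 54 mm behind the grasp point. The pads swing forward as they close: fully open they stand 13 mm farther back than shut.
Start: joints at [1.139, 0.181, 1.607, -0, 1.354, -0.206], TCP at [0.129, 0.56, 0.231] pointing down, gripper open.
Joint ranges: [-2.99, 2.99], [-0.89, 2.07], [0.3, 2.58], [-1.14, 4.28], [0, 2.63], [-3.12, 3.12]. Speed limits (rad/s): [2.57, 2.57, 3.01, 3.14, 3.14, 3.14].

INTERFACE

Orientations are given as a unit quaternion [x, y, z, w].
In Python, from rig import sensors, optics, order, spotter, r gives the robot as it stands. The module is installed in compiled form; this text tells all that it offers.
- The arm moves only by the tool apply_moves, never from a script. Its argument "series" is a list that holds one entry, the list of rows, each a list of 5 numbers: the shift along the tool's x, y, z in cm, then the turn about the tool's z in rad, then the finger opening in cm, from 0 to 8.54. A call has 1 to 12 rows; each row shifts and turns the commanded pose from where the row before left it, along the tool's axes as they then stand; what a row does not reach is not made up. A row lasts 1/12 s, in which the tool goes at most 41.7 mm and 7.16 degrees, less where a joint would pass 70% of its speed; a pose out of reach is approached as far as the arm can. A call is refused whole if a number of a shift passes 4.17 or a number of a turn 0.125, either way. A call with a gripper value outside its range is refused whole. The fingers move at their own pace and stop on an object; "force" is the grip in N (left out, the last holds). Time passes only in rows, so rows that do not move let the fingers close. It gives the time, the measured TCP pose, the force, the opening and the grip force at its end, in the units of the state.
- sensors.state(): the state, without advancing time (a new reading comes with each control period).
- optics.get_image(name): name is "scene" or "top"; returns (picture, depth): 480x640x3 uint8, red, green, blue; 480x640 float32, m along the optical axis (not along the pixel's ray), 0 where there is no reading.
- optics.camera_info(name): a dict with "fx", "fy", "cx", "cy" (pixels), "eye" and "rotation" of the camera in the world. Camera axes: x right, y down, z forward; pixel columns grow to the right and rows downward; lengths in m; the calibration is good to about 2 mm. A picture is of the moment at which its call begins. camera_info takes no time and is no camera call.
- order.sign_off(): hands the job in; it is judged then, once.
Trained networks look in the newest picture that a camera, given by its name, has taken for a name from the list of things; names that differ only in an ending like _2 or _b are one class to them, and where a whole thing is asked for, a point or a joint stands for the part that bears it (a point fixed in the world has none). Each returns a list of dicts, best first, with "p" (0 to 1); they miss things now and then, are a little off and sometimes report something else, mostly with a low value. They report only what shows in the picture. A call takes as long as a camera call.
- spotter.search_frame(target, camera): "centre" ([x, y, z] in m, in world coordinates, good to about 4 mm: the middle of the surface that is visible of it).
- spotter.place_of(target, camera): "centre" ([x, y, z] in m, in world coordinates, good to about 4 mm: a listed point, or the origin of a listed thing).
The state is a dict: "clock": time; "joint_pos": joint angles; "joint_velocities": joint speeds; "effort": joint torques, N m; "position": TCP position; "eef_rot": TCP orientation; "ft_force": force on the tool from outside, world axes, zero at the start; "ft_torque": the same for the moment, N m; "grip_width": finger opening in m; "grip_force": force on a finger pad.
Only numpy, scipy, OpenCV 4.12 (cv2) and the standard library are available. Lean on these libraries where they do the work, as an engineer would, in place of code of your own. Each camera call takes 0.05 s, during which the arm holds its last target. There are 200 camera calls.

## Working session

There is one attempt and no reset: what is moved stays moved. The work goes in short steps, Python scripts to look and compute and a tool call to move; the robot and the scene stay as the last step left them, time stands still between calls to the robot, and variables do not carry over. Pictures are saved under pics/ and viewed, at most 10 in all, crops included, and the job is handed in when it is done.

Besides the shell and the picture viewer there is one more tool, called after ">>>" by a JSON object that holds its "method" and its "body", one argument or row to a line. apply_moves: Moves the arm, as the interface text tells. Its arguments: {"type":"object","properties":{"series":{"type":"array"},"force":{"type":"number"}},"required":["series"]}

```bash
mkdir -p pics
python3 - <<'E'
from rig import sensors, optics, order, spotter, r
import cv2
s=sensors.state()
print({k:(s[k]) for k in ("clock","position","eef_rot","ft_force","grip_width")})
for c in ("scene","top"):
    p,d=optics.get_image(c); cv2.imwrite(f"pics/{c}0.png",p[:,:,::-1])
    i=optics.camera_info(c);print(c,i["eye"])
    for t in ("nose_pocket_end","nose_corner_end","nose","bumper","chalk","driver","tape","rail"):
        print(t,[(round(x["p"],2),[round(float(v),4) for v in x["centre"]]) for x in spotter.place_of(t,c)[:2]])
E
```

```text
{'clock': 0.0, 'position': array([0.12847325, 0.55989593, 0.23037085]), 'eef_rot': array([ 1.12659869e-01,  9.93633214e-01, -8.47030375e-04, -2.67780150e-04]), 'ft_force': array([-0.29675679,  1.01683347, -0.05489497]), 'grip_width': 0.08534542518723172}
scene [ 1.10067594 -0.49619902  0.67307198]
nose_pocket_end [(0.8, [0.6319, -0.1619, 0.033])]
nose_corner_end [(0.96, [0.5378, 0.0594, 0.0351]), (0.73, [0.6282, -0.14, 0.0329])]
nose [(0.77, [0.5874, -0.0528, 0.0335]), (0.62, [0.5781, -0.03, 0.0343])]
bumper [(0.56, [0.4028, -0.0274, -0.0037])]
chalk [(0.7, [0.4727, -0.1834, -0.0006])]
driver [(0.85, [0.7454, -0.2884, -0.0022])]
tape [(0.61, [0.5162, 0.221, -0.003])]
rail [(0.79, [0.5874, -0.0527, -0.0007])]
top [0.45056928 0.0552024  0.87844905]
nose_pocket_end [(0.67, [0.6333, -0.16, 0.0332])]
nose_corner_end [(0.64, [0.5455, 0.0588, 0.0316])]
nose [(0.97, [0.5837, -0.0488, 0.0367]), (0.74, [0.6261, -0.1399, 0.0315])]
bumper [(0.57, [0.3967, -0.0236, 0.0007])]
chalk [(0.61, [0.4736, -0.1806, -0.0009])]
driver [(0.61, [0.7466, -0.2929, -0.0005])]
tape []
rail [(0.61, [0.5881, -0.0506, 0.0042]), (0.49, [0.5528, 0.038, 0.0328])]
```

View pics/scene0.png

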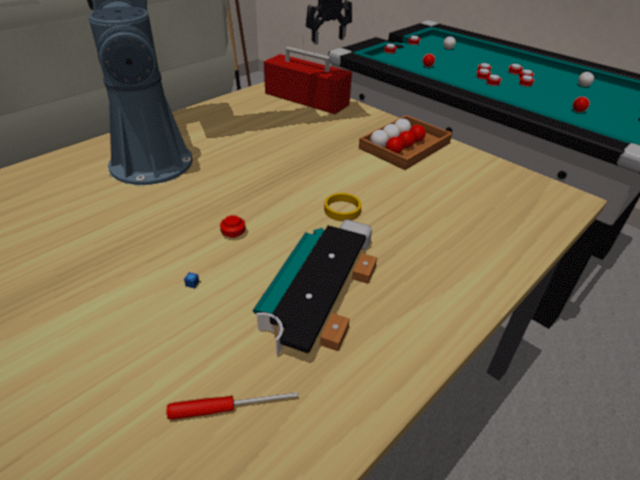

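View pics/top0.png

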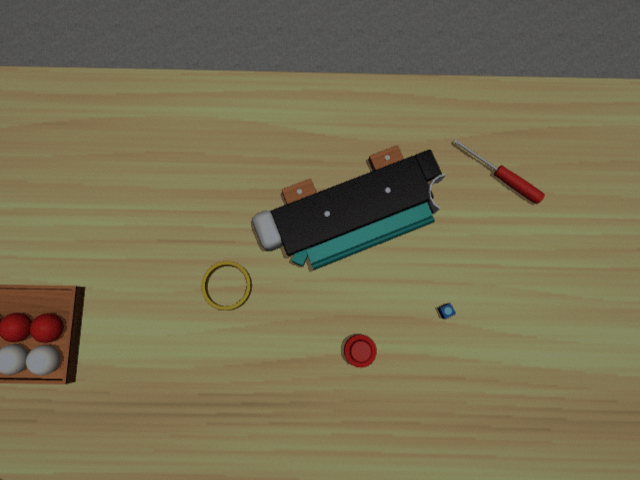

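The scene view shows the rail from its pocket end (265,320) to its corner cap (360,232). In the top view the nose's front edge runs from about (434,221) at the pocket to (313,269) at the corner. The bumper (360,350), chalk (447,311), tape (226,285) and screwdriver (500,170) are all clear of the nose. Next I'll refine the line from the teal edge.

Run:
```python
from rig import sensors, optics, order, spotter, r
import cv2, numpy as np
def ray(c,u,v,z):
    i=optics.camera_info(c);R=np.array(i["rotation"]);e=np.array(i["eye"])
    d=R@np.array([(u-i["cx"])/i["fx"],(v-i["cy"])/i["fy"],1.]);return e+d*(z-e[2])/d[2]
p=cv2.imread("pics/top0.png");h=cv2.cvtColor(p,cv2.COLOR_BGR2HSV)
m=cv2.inRange(h,(80,100,40),(98,255,255));m[:,:285]=0;m[:,445:]=0
us=np.arange(320,428);vb=np.array([np.where(m[:,u])[0].max() for u in us])+.5
k=np.polyfit(us,vb,1);print(k,np.abs(np.polyval(k,us)-vb).max())
col=[(u,np.where(m[:,u])[0].max()) for u in list(range(300,320,2))+list(range(426,440)) if m[:,u].any()];print(col)
a=ray("top",310,np.polyval(k,310),.034);b=ray("top",435,np.polyval(k,435),.034)
print(a,b,np.linalg.norm(a-b))
x=np.array([-(a-b)[1],(a-b)[0]])*-1;x/=np.linalg.norm(x);print("inward",x,"n.a",x@a[:2],"yaw",np.degrees(np.arctan2(x[1],x[0])))
y=np.array([-x[1],x[0]])
for t,q in dict(ps=(.6319,-.1619),pt=(.6333,-.16),cs=(.5378,.0594),ct=(.5455,.0588),ns=(.5874,-.0528),nt=(.5837,-.0488)).items(): print(t,np.round([x@q,y@q],4))
print("a,b y",y@a[:2],y@b[:2])
# scene-view front lower edge check
p=cv2.imread("pics/scene0.png");h=cv2.cvtColor(p,cv2.COLOR_BGR2HSV)
```

```text
[ -0.39807273 393.83757117] 0.516189215023104
[(300, np.int64(264)), (302, np.int64(265)), (304, np.int64(261)), (306, np.int64(257)), (308, np.int64(256)), (310, np.int64(261)), (312, np.int64(266)), (314, np.int64(268)), (316, np.int64(268)), (318, np.int64(267)), (426, np.int64(224)), (427, np.int64(223)), (428, np.int64(223)), (429, np.int64(223)), (430, np.int64(222)), (431, np.int64(222)), (432, np.int64(221)), (433, np.int64(221))]Traceback (most recent call last):
  File "<stdin>", line 11, in <module>
  File "<stdin>", line 5, in ray
ValueError: matmul: Input operand 1 has a mismatch in its core dimension 0, with gufunc signature (n?,k),(k,m?)->(n?,m?) (size 3 is different from 4)
```

Run:
```python
from rig import sensors, optics
import numpy as np
from scipy.spatial.transform import Rotation as Ro
def ray(c,u,v,z):
    i=optics.camera_info(c);R=Ro.from_quat(i["rotation"]).as_matrix();e=np.array(i["eye"])
    d=R@np.array([(u-i["cx"])/i["fx"],(v-i["cy"])/i["fy"],1.]);return e+d*(z-e[2])/d[2]
k=[-0.39807273,393.83757117]
a=ray("top",313,np.polyval(k,313),.034);b=ray("top",434,np.polyval(k,434),.034)
print(a,b,np.linalg.norm(a-b))
y=(a-b)[:2];y/=np.linalg.norm(y);x=np.array([y[1],-y[0]])
print("inward",x,"yaw",np.degrees(np.arctan2(x[1],x[0])))
for t,q in dict(a=a[:2],b=b[:2],ps=(.6319,-.1619),pt=(.6333,-.16),cs=(.5378,.0594),ct=(.5455,.0588),ns=(.5874,-.0528),nt=(.5837,-.0488)).items(): print(t,np.round([x@q,y@q],4))
s=sensors.state();T=Ro.from_quat(s["eef_rot"])
for w in [(x,y)]:
    p=s["position"][:2];print("tcp in rail",x@p,y@p)
print(T.as_matrix(), s["clock"])
```

```text
[0.54108996 0.06078716 0.034     ] [ 0.63454079 -0.16059635  0.034     ] 0.2402992223988355
inward [0.92128266 0.38889364] yaw 22.885675860190915
a [ 0.5221 -0.1544]
b [ 0.5221 -0.3947]
ps [ 0.5192 -0.3949]
pt [ 0.5212 -0.3937]
cs [ 0.5186 -0.1544]
ct [ 0.5254 -0.158 ]
ns [ 0.5206 -0.2771]
nt [ 0.5188 -0.272 ]
tcp in rail 0.33652131153248765 0.46626066992368903
[[-9.74629758e-01  2.23823222e-01  1.83185799e-05]
 [ 2.23823222e-01  9.74629757e-01  4.30075298e-05]
 [-8.22774919e-06  4.60165419e-05 -9.99999999e-01]] 0.9
```

>>> {"method": "apply_moves", "body": {
  "series": [
    [[0, 0, 0, -0.125, 0], [0, 0, 0, -0.125, 0], [0, 0, 0, -0.125, 0], [0, 0, 0, -0.125, 0], [0, 0, 0, -0.125, 0], [-2, -2, 0, 0, 0], [-2, -2, 0, 0, 0], [-2, -3, 0, 0, 0], [-2, -3, 0, 0, 0], [-2, -3, 0, 0, 0], [-2, -3, 0, 0, 0], [-2, -3, 0, 0, 0]]
  ]
}}

```text
clock: 1.9
position: [0.3328, 0.4387, 0.2315]
eef_rot: [-0.198, 0.98, 0.0, 0.0]
ft_force: [-0.4, -0.9, -0.5]
grip_width: 0.0001
grip_force: 0.0
```

>>> {"method": "apply_moves", "body": {
  "series": [
    [[0, -3.9, 0, 0, 0], [0, -3.9, 0, 0, 0], [0, -3.9, 0, 0, 0], [0, -3.9, 0, 0, 0], [0, -3.9, 0, 0, 0], [0, -3.9, 0, 0, 0], [0, -3.9, 0, 0, 0], [0, -3.9, 0, 0, 0], [0, -3.9, 0, 0, 0], [0, -3.9, 0, 0, 0], [0, -3.9, 0, 0, 0], [0, -3.9, 0, 0, 0]]
  ]
}}

```text
clock: 2.9
position: [0.5139, 0.0066, 0.2316]
eef_rot: [-0.198, 0.98, -0.0, 0.0]
ft_force: [0.1, 1.0, -0.2]
grip_width: -0.0002
grip_force: 0.0
```

```bash
cat > st.py <<'E'
from rig import sensors
import numpy as np
from scipy.spatial.transform import Rotation as Ro
x=np.array([.92128,.38889]);y=np.array([-.38889,.92128])
s=sensors.state();p=s["position"];f=s["ft_force"]
M=Ro.from_quat(s["eef_rot"]).as_matrix()
print("t",s["clock"],"n,along,z",np.round([x@p[:2]-.5221,y@p[:2]+.2746,p[2]],4),"f n,al,z",np.round([x@f[:2],y@f[:2],f[2]],2),"toolx yaw",np.round(np.degrees(np.arctan2(M[1,0],M[0,0])),2),"w",s["grip_width"])
E
python3 st.py
```

```text
t 2.9 n,along,z [-0.046   0.0808  0.2316] f n,al,z [ 0.48  0.84 -0.16] toolx yaw -157.14 w -0.00015492492511681074
```

>>> {"method": "apply_moves", "body": {
  "series": [
    [[0, -3.9, 0, 0, 0], [0, -3.9, 0, 0, 0], [0, -3.9, 0, 0, 0], [0, -3.9, 0, 0, 0], [0, -3.8, 0.6, 0, 0], [0, 0, 3.5, 0, 0], [0, 0, 3.5, 0, 0], [0, 0, 3.5, 0, 0], [0, 0, 3.5, 0, 0], [0, 0, 3, 0, 0], [0, 0, 2, 0, 0], [0, 0, 1, 0, 0]]
  ]
}}

```text
clock: 3.9
position: [0.5866, -0.1691, 0.0215]
eef_rot: [-0.198, 0.98, 0.002, -0.002]
ft_force: [-0.1, 0.3, -0.4]
grip_width: 0.0
grip_force: 0.0
```

>>> {"method": "apply_moves", "body": {
  "series": [
    [[0, 0, 0.6, 0, 0], [0, 0, 0.2, 0, 0], [-1, 0, 0, 0, 0], [-0.8, 0, 0, 0, 0], [0, 0, 0, 0, 0]]
  ]
}}

```text
clock: 4.32
position: [0.6087, -0.1632, 0.0195]
eef_rot: [-0.199, 0.98, -0.001, 0.002]
ft_force: [-0.5, 0.1, -0.1]
grip_width: -0.0001
grip_force: 0.0
```

```bash
python3 st.py
python3 - <<'E'
from rig import optics
import cv2, numpy as np
p,d=optics.get_image("scene");a=cv2.resize(p[200:360,180:400,::-1],(770,560),interpolation=cv2.INTER_CUBIC)
cv2.imwrite("pics/s1.png",a)
E
```

```text
t 4.3167 n,along,z [-0.0248 -0.1124  0.0195] f n,al,z [-0.38  0.27 -0.13] toolx yaw -157.08 w -6.796410324634468e-05
```

View pics/s1.png

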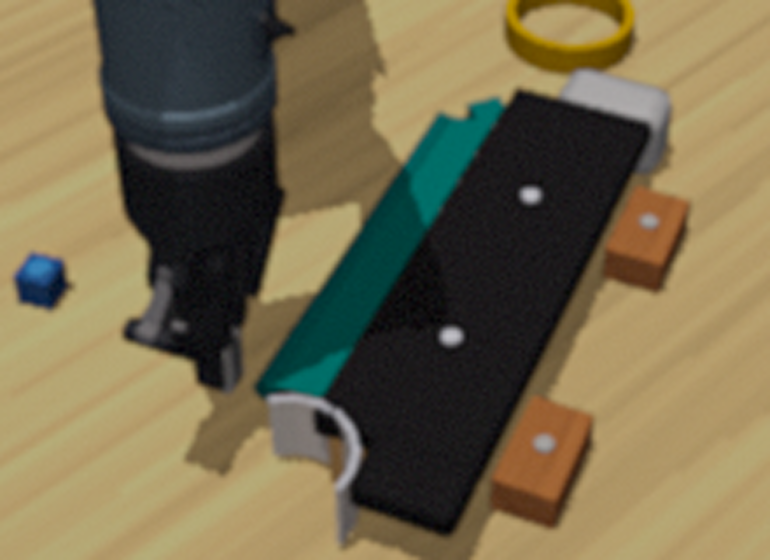

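The view shows the shut fingers (tip at about (218,380) in the crop) upright in front of the nose's pocket end (265,390), with nothing touching. Next I'll shift to the pocket end and close in.

>>> {"method": "apply_moves", "body": {
  "series": [
    [[0, -0.6, 0, 0, 0], [-0.5, 0, 0, 0, 0], [-0.5, 0, 0, 0, 0], [-0.1, 0, 0, 0, 0], [0, 0, 0, 0, 0]]
  ]
}}

```text
clock: 4.78
position: [0.6183, -0.1643, 0.0173]
eef_rot: [-0.198, 0.98, -0.0, 0.0]
ft_force: [0.2, 0.1, 0.5]
grip_width: -0.0003
grip_force: 0.0
```

```bash
python3 st.py
```

```text
t 4.7833 n,along,z [-0.0164 -0.1172  0.0173] f n,al,z [ 0.24 -0.04  0.53] toolx yaw -157.11 w -0.00031107820990985583
```

>>> {"method": "apply_moves", "body": {
  "series": [
    [[-0.1, 0, 0, 0, 0], [-0.1, 0, 0, 0, 0], [0, 0, 0, 0, 0]]
  ]
}}

```text
clock: 5.03
position: [0.6198, -0.1635, 0.0172]
eef_rot: [-0.198, 0.98, 0.0, -0.0]
ft_force: [0.3, 0.1, 0.7]
grip_width: 0.0004
grip_force: 0.0
```

```bash
python3 st.py
```

```text
t 5.0333 n,along,z [-0.0147 -0.1171  0.0172] f n,al,z [0.35 0.01 0.66] toolx yaw -157.12 w 0.00042962743174752957
```

>>> {"method": "apply_moves", "body": {
  "series": [
    [[-0.1, 0, 0, 0, 0], [-0.1, 0, 0, 0, 0], [0, 0, 0, 0, 0]]
  ]
}}

```text
clock: 5.28
position: [0.6218, -0.1628, 0.0173]
eef_rot: [-0.198, 0.98, -0.0, 0.0]
ft_force: [-0.1, 0.2, -0.5]
grip_width: 0.0001
grip_force: 0.0
```

```bash
python3 st.py
```

```text
t 5.2833 n,along,z [-0.0126 -0.1172  0.0173] f n,al,z [ 0.01  0.19 -0.54] toolx yaw -157.13 w 0.0001115935063449438
```

>>> {"method": "apply_moves", "body": {
  "series": [
    [[-0.1, 0, 0, 0, 0], [-0.1, 0, 0, 0, 0], [0, 0, 0, 0, 0]]
  ]
}}

```text
clock: 5.53
position: [0.6235, -0.1621, 0.0173]
eef_rot: [-0.198, 0.98, -0.0, -0.0]
ft_force: [-1.2, -0.3, 0.4]
grip_width: -0.0002
grip_force: 0.3
```

```bash
python3 st.py
```

```text
t 5.5333 n,along,z [-0.0107 -0.1172  0.0173] f n,al,z [-1.22  0.14  0.36] toolx yaw -157.12 w -0.0002473023393887481
```

>>> {"method": "apply_moves", "body": {
  "series": [
    [[-0.1, 0, 0, 0, 0], [-0.1, 0, 0, 0, 0], [-0.05, 0, 0, 0, 0], [0, 0, 0, 0, 0]]
  ]
}}

```text
clock: 5.87
position: [0.6256, -0.1612, 0.0172]
eef_rot: [-0.198, 0.98, 0.0, -0.0]
ft_force: [-1.4, -1.1, 1.2]
grip_width: -0.0003
grip_force: 1.0
```

```bash
python3 st.py
```

```text
t 5.8667 n,along,z [-0.0084 -0.1172  0.0172] f n,al,z [-1.76 -0.48  1.24] toolx yaw -157.12 w -0.00025121348829989853
```

>>> {"method": "apply_moves", "body": {
  "series": [
    [[0, 0.1, 0, 0, 0], [0, 0.2, 0, 0, 0], [0, 0.2, 0, 0, 0], [0, 0.2, 0, 0, 0], [0, 0.2, 0, 0, 0], [0, 0.2, 0, 0, 0], [0, 0.2, 0, 0, 0], [0, 0.2, 0, 0, 0], [0, 0.2, 0, 0, 0], [0, 0.2, 0, 0, 0]]
  ]
}}

```text
clock: 6.7
position: [0.6183, -0.1434, 0.0173]
eef_rot: [-0.198, 0.98, -0.0, -0.0]
ft_force: [-1.5, -2.7, -0.2]
grip_width: 0.0004
grip_force: 1.2
```

```bash
python3 st.py
```

```text
t 6.7 n,along,z [-0.0083 -0.098   0.0173] f n,al,z [-2.46 -1.84 -0.16] toolx yaw -157.13 w 0.00035936749178481294
```

>>> {"method": "apply_moves", "body": {
  "series": [
    [[0, 0.2, 0, 0, 0], [0, 0.2, 0, 0, 0], [0, 0.2, 0, 0, 0], [0, 0.2, 0, 0, 0], [0, 0.2, 0, 0, 0], [0, 0.2, 0, 0, 0], [0, 0.2, 0, 0, 0], [0, 0.2, 0, 0, 0], [0, 0.2, 0, 0, 0], [0, 0.2, 0, 0, 0]]
  ]
}}

```text
clock: 7.53
position: [0.6105, -0.125, 0.0173]
eef_rot: [-0.198, 0.98, -0.0, -0.0]
ft_force: [-1.5, -3.8, -0.4]
grip_width: 0.0
grip_force: 1.3
```

```bash
python3 st.py
```

```text
t 7.5333 n,along,z [-0.0083 -0.078   0.0173] f n,al,z [-2.86 -2.94 -0.41] toolx yaw -157.13 w 1.1490018760767071e-05
```

>>> {"method": "apply_moves", "body": {
  "series": [
    [[0, 0.2, 0, 0, 0], [0, 0.2, 0, 0, 0], [0, 0.2, 0, 0, 0], [0, 0.2, 0, 0, 0], [0, 0.2, 0, 0, 0], [0, 0.2, 0, 0, 0], [0, 0.2, 0, 0, 0], [0, 0.2, 0, 0, 0], [0, 0.2, 0, 0, 0], [0, 0.2, 0, 0, 0], [0, 0.2, 0, 0, 0], [0, 0.2, 0, 0, 0]]
  ]
}}

```text
clock: 8.53
position: [0.6012, -0.1029, 0.0173]
eef_rot: [-0.198, 0.98, 0.0, -0.0]
ft_force: [-2.2, -3.8, -1.5]
grip_width: 0.0003
grip_force: 1.4
```

```bash
python3 st.py
```

```text
t 8.5333 n,along,z [-0.0083 -0.054   0.0173] f n,al,z [-3.55 -2.68 -1.5 ] toolx yaw -157.13 w 0.0003199410826614377
```

>>> {"method": "apply_moves", "body": {
  "series": [
    [[0, 0.2, 0, 0, 0], [0, 0.2, 0, 0, 0], [0, 0.2, 0, 0, 0], [0, 0.2, 0, 0, 0], [0, 0.2, 0, 0, 0], [0, 0.2, 0, 0, 0], [0, 0.2, 0, 0, 0], [0, 0.2, 0, 0, 0], [0, 0.2, 0, 0, 0], [0, 0.2, 0, 0, 0], [0, 0.2, 0, 0, 0], [0, 0.2, 0, 0, 0]]
  ]
}}

```text
clock: 9.53
position: [0.5918, -0.0808, 0.0173]
eef_rot: [-0.198, 0.98, -0.0, -0.0]
ft_force: [-1.9, -4.0, 0.3]
grip_width: 0.0003
grip_force: 1.5
```

```bash
python3 st.py
```

```text
t 9.5333 n,along,z [-0.0083 -0.03    0.0173] f n,al,z [-3.33 -2.89  0.28] toolx yaw -157.13 w 0.0003013571511330863
```

Steady at about 3.3 N, roughly 3.5 mm of give. I'll continue.

>>> {"method": "apply_moves", "body": {
  "series": [
    [[0, 0.2, 0, 0, 0], [0, 0.2, 0, 0, 0], [0, 0.2, 0, 0, 0], [0, 0.2, 0, 0, 0], [0, 0.2, 0, 0, 0], [0, 0.2, 0, 0, 0], [0, 0.2, 0, 0, 0], [0, 0.2, 0, 0, 0], [0, 0.2, 0, 0, 0], [0, 0.2, 0, 0, 0], [0, 0.2, 0, 0, 0], [0, 0.2, 0, 0, 0]]
  ]
}}

```text
clock: 10.53
position: [0.5825, -0.0587, 0.0173]
eef_rot: [-0.198, 0.98, 0.0, -0.0]
ft_force: [-2.3, -4.0, -0.3]
grip_width: -0.0002
grip_force: 1.6
```

```bash
python3 st.py
```

```text
t 10.5333 n,along,z [-0.0082 -0.006   0.0173] f n,al,z [-3.67 -2.82 -0.34] toolx yaw -157.13 w -0.00015455002613723272
```

>>> {"method": "apply_moves", "body": {
  "series": [
    [[0, 0.2, 0, 0, 0], [0, 0.2, 0, 0, 0], [0, 0.2, 0, 0, 0], [0, 0.2, 0, 0, 0], [0, 0.2, 0, 0, 0], [0, 0.2, 0, 0, 0], [0, 0.2, 0, 0, 0], [0, 0.2, 0, 0, 0], [0, 0.2, 0, 0, 0], [0, 0.2, 0, 0, 0], [0, 0.2, 0, 0, 0], [0, 0.2, 0, 0, 0]]
  ]
}}

```text
clock: 11.53
position: [0.5732, -0.0365, 0.0173]
eef_rot: [-0.198, 0.98, 0.0, 0.0]
ft_force: [-1.7, -3.2, -0.1]
grip_width: -0.0003
grip_force: 1.6
```

```bash
python3 st.py
```

```text
t 11.5333 n,along,z [-0.0082  0.018   0.0173] f n,al,z [-2.79 -2.31 -0.06] toolx yaw -157.13 w -0.00026240308293379744
```

>>> {"method": "apply_moves", "body": {
  "series": [
    [[0, 0.2, 0, 0, 0], [0, 0.2, 0, 0, 0], [0, 0.2, 0, 0, 0], [0, 0.2, 0, 0, 0], [0, 0.2, 0, 0, 0], [0, 0.2, 0, 0, 0], [0, 0.2, 0, 0, 0], [0, 0.2, 0, 0, 0], [0, 0.2, 0, 0, 0], [0, 0.2, 0, 0, 0], [0, 0.2, 0, 0, 0], [0, 0.2, 0, 0, 0]]
  ]
}}

```text
clock: 12.53
position: [0.5639, -0.0144, 0.0173]
eef_rot: [-0.198, 0.98, 0.0, -0.0]
ft_force: [-2.3, -4.1, 0.8]
grip_width: 0.0002
grip_force: 1.5
```

```bash
python3 st.py
```

```text
t 12.5333 n,along,z [-0.0082  0.042   0.0173] f n,al,z [-3.75 -2.88  0.79] toolx yaw -157.13 w 0.00017399654757092723
```

>>> {"method": "apply_moves", "body": {
  "series": [
    [[0, 0.2, 0, 0, 0], [0, 0.2, 0, 0, 0], [0, 0.2, 0, 0, 0], [0, 0.2, 0, 0, 0], [0, 0.2, 0, 0, 0], [0, 0.2, 0, 0, 0], [0, 0.2, 0, 0, 0], [0, 0.2, 0, 0, 0], [0, 0.2, 0, 0, 0], [0, 0.2, 0, 0, 0], [0, 0.2, 0, 0, 0], [0, 0.2, 0, 0, 0]]
  ]
}}

```text
clock: 13.53
position: [0.5545, 0.0077, 0.0173]
eef_rot: [-0.198, 0.98, 0.0, -0.0]
ft_force: [-1.4, -2.2, -0.1]
grip_width: -0.0001
grip_force: 1.4
```

```bash
python3 st.py
```

```text
t 13.5333 n,along,z [-0.0082  0.066   0.0173] f n,al,z [-2.14 -1.51 -0.15] toolx yaw -157.13 w -5.624092012984836e-05
```

>>> {"method": "apply_moves", "body": {
  "series": [
    [[0, 0.2, 0, 0, 0], [0, 0.2, 0, 0, 0], [0, 0.2, 0, 0, 0], [0, 0.2, 0, 0, 0], [0, 0.2, 0, 0, 0], [0, 0.2, 0, 0, 0], [0, 0.2, 0, 0, 0], [0, 0.2, 0, 0, 0], [0, 0.2, 0, 0, 0], [0, 0.2, 0, 0, 0], [0, 0.2, 0, 0, 0], [0, 0.2, 0, 0, 0]]
  ]
}}

```text
clock: 14.53
position: [0.5452, 0.0298, 0.0173]
eef_rot: [-0.198, 0.98, 0.0, 0.0]
ft_force: [-2.2, -3.3, 1.0]
grip_width: 0.0
grip_force: 1.2
```

```bash
python3 st.py
```

```text
t 14.5333 n,along,z [-0.0082  0.09    0.0173] f n,al,z [-3.32 -2.17  0.98] toolx yaw -157.13 w 3.2974635636784194e-05
```

>>> {"method": "apply_moves", "body": {
  "series": [
    [[0, 0.2, 0, 0, 0], [0, 0.2, 0, 0, 0], [0, 0.2, 0, 0, 0], [0, 0.2, 0, 0, 0], [0, 0.2, 0, 0, 0], [0, 0.2, 0, 0, 0], [0, 0.2, 0, 0, 0], [0, 0.2, 0, 0, 0], [0, 0.2, 0, 0, 0], [0, 0.2, 0, 0, 0], [0, 0.2, 0, 0, 0], [0, 0.2, 0, 0, 0]]
  ]
}}

```text
clock: 15.53
position: [0.5359, 0.0519, 0.0173]
eef_rot: [-0.198, 0.98, 0.0, 0.0]
ft_force: [-1.2, -2.9, 0.0]
grip_width: 0.0004
grip_force: 1.1
```

```bash
python3 st.py
```

```text
t 15.5333 n,along,z [-0.0082  0.114   0.0173] f n,al,z [-2.26 -2.18  0.  ] toolx yaw -157.13 w 0.0004065280832877338
```

>>> {"method": "apply_moves", "body": {
  "series": [
    [[0, 0.2, 0, 0, 0], [0, 0.2, 0, 0, 0], [0, 0.1, 0, 0, 0], [0, 0, 0, 0, 0], [0.3, 0, 0, 0, 0], [1, 0, 0, 0, 0], [2, 0, 0, 0, 0], [2, 0, 0, 0, 0], [0, 0, -2, 0, 0], [0, 0, -3, 0, 0], [0, 0, -3, 0, 0], [0, 0, -3, 0, 0]]
  ]
}}

```text
clock: 16.53
position: [0.4843, 0.0356, 0.1283]
eef_rot: [-0.198, 0.98, 0.0, -0.0]
ft_force: [0.6, -0.9, 0.1]
grip_width: 0.0006
grip_force: 0.0
```

>>> {"method": "apply_moves", "body": {
  "series": [
    [[2, 0, -2, 0, 0], [2, 0, -2, 0, 0], [1, 0, -1, 0, 0], [0, 0, 0, 0, 0], [0, 0, 0, 0, 0]]
  ]
}}

```text
clock: 16.95
position: [0.4393, 0.0161, 0.1778]
eef_rot: [-0.198, 0.98, -0.0, 0.001]
ft_force: [-0.2, 0.4, -0.2]
grip_width: -0.0001
grip_force: 0.0
```

```bash
python3 st.py
python3 - <<'E'
from rig import optics,spotter
import cv2
p,d=optics.get_image("scene");cv2.imwrite("pics/s2.png",p[:,:,::-1])
for t in ("bumper","chalk","driver","tape"):
    print(t,[(round(x["p"],2),[round(float(v),4) for v in x["centre"]]) for x in spotter.place_of(t,"scene")[:1]])
E
```

```text
t 16.95 n,along,z [-0.1111  0.1185  0.1778] f n,al,z [-0.07  0.45 -0.24] toolx yaw -157.18 w -8.68514605694638e-05
bumper [(0.79, [0.4033, -0.0297, -0.004])]
chalk [(0.47, [0.4726, -0.1859, 0.002])]
driver [(0.84, [0.7463, -0.2922, -0.0028])]
tape [(0.67, [0.5182, 0.2214, -0.0011])]
```

View pics/s2.png

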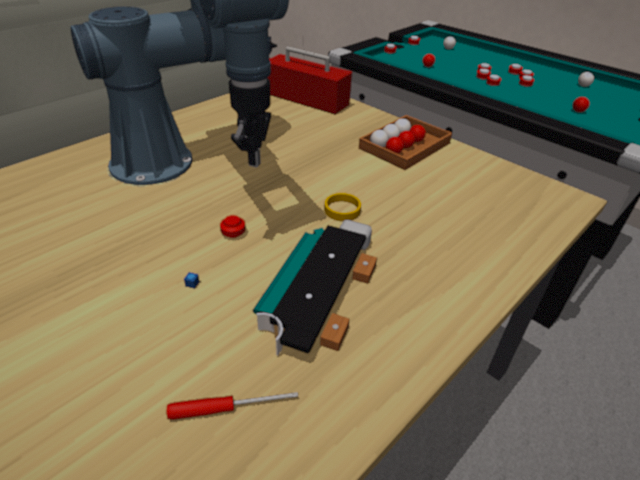

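The hand is clear at (253,155). The bumper (232,226), chalk (191,280), tape (342,206) and screwdriver (232,405) are all where they were.

```bash
python3 -c "
from rig import order
print(order.sign_off())"
```

```text
the job is handed in; nothing more can be done
None
```

I felt the whole cushion nose from the pocket end to the corner end at about 2–4 N (about 3.5 mm of give) and found no loose or dead spots; the hand is clear, nothing else moved, and the job is handed in.

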